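# Take the play out of a belt-grinder contact wheel

### The job

The belt grinder's contact wheel, lying flat on its upright axle with its arm held in the vise, wobbles because its axle nut is slack. Rock it to feel the play, pressing its left edge down against the stop and then its right edge; tighten the nut clockwise with the gripper until the play is gone and then about 10 degrees more, so that it bears lightly on the bearing, no further (overtightening ruins it), and press on the wheel once more to prove it is firm. Press on the wheel gently, never with more than 20 N, and leave the other things on the bench where they are.

Things in the scene. Friction and masses are not known exactly. Their poses are not given: they have to be found in the camera images.
- vise: Vise bolted to the bench, gripping a 38 mm square bar (the grinder's wheel arm); never moves. Origin: on the bench straight below the wheel's axle; x along the bar from the wheel to the jaws, y left, z up. Bar top 100 mm high, from 35 mm before the axle to 365 mm beyond. Vise 175 to 325 mm beyond the axle, 90 mm high; its screw handle reaches 235 mm left of the bar.
- contact_wheel: Wheel lying flat on an upright 20 mm axle: black serrated rubber round an aluminium core, 200 mm across, 50 mm thick. Origin: centre of its underside, 112 mm above the bench; flat top at 162 mm, steel hub (60 mm across) 4 mm higher. Spins freely. Slack, it tips any way about the axle's foot; a wave washer levels it when let go.
- edge_left (a point): Point on the flat top of the wheel's tread, 88 mm left (+y of the vise) of the axle, 162 mm above the bench when level; does not go round as the wheel spins. Pressed down it gives softly, 0.5 N per mm, until the wheel meets its stop, then 5 N per mm more. The travel to the stop is the play: 2.1 to 4.3 mm at the start (same at every side).
- edge_right (a point): The same point 88 mm right (-y of the vise) of the axle. Turning the nut clockwise takes 3.5 mm per rad (0.6 mm per 10 degrees) off the play at the edges. Past the end of the play the nut loads the bearing, about 9 N per 0.1 rad: at the end it must bear with 1.5 to 45 N, best 0.2 rad (11 degrees) past the end of the play; 60 N (about 0.45 rad past) ruins it.
- axle_nut: Hexagonal steel lock nut on the axle: 30 mm across flats, 35 mm across corners, hexagon 170 to 191 mm above the bench, on a 3 mm washer 36 mm wide; the axle's end stands to 200 mm. Origin: on the axis, 182 mm high; x square to a pair of flats, z up. Stiff all the way (0.3 N m, locking insert: its drag tells little of the play); stays put unless overtightened; tightens clockwise from above.
- hammer: Hammer, 300 mm long, lying on the bench. Not part of the job.
- grease_tin: Tin, 68 mm in diameter, 75 mm high, standing on the bench beside the wheel. Not part of the job.
- wire_brush: Brush, 220 mm long, lying on the bench. Not part of the job.

How it is judged:
By the outcome, as a careful person would: the job done as asked, in the order asked, and still so for the second after the job is handed in, with the robot touching nothing.
It also fails if it takes over 64 s, if anything falls off the work surface, if the arm or the gripper's body presses on something with over 40 N, if the wrist force passes 120 N, or if a joint passes its speed limit or range.

### The arm

A 6-joint arm with a two-finger parallel gripper is mounted at the origin on the work surface. World frame = base frame: x ahead of the robot, y to its left, z up, the work surface at z = 0. Lengths are in mm, angles in rad, forces in N, time in s.
With the tool pointing down it reaches from about 275 to 725 mm from the base axis. Payload 15.9 kg.
Tool frame: the origin (TCP) lies midway between the tips of the shut fingers; the grasp point (between the pads) lies 19 mm behind it (grip_depth is the distance from the TCP to the grasp point, in mm); z points along the fingers, y is the line along which they close (so a half turn about z gives the same grasp; the last joint's range is limited). The gripper opens to 85 mm and grips with 20 to 120 N. Pads are 22 mm wide; open, the fingers measure 114 mm over their backs; the gripper's body (76 mm by 85 mm) begins 54 mm behind the grasp point. The pads swing forward as they close: fully open they stand 13 mm farther back than shut.
Start: joints at [-1.311, 0.213, -0.034, 1.323, 0, 1.571], TCP at [128.438, -483.207, 231.306] pointing down, gripper open.
Joint ranges: [-2.98, 2.98], [-0.74, 1.72], [-1.14, 1.35], [-2.1, 2.04], [-1.57, 1.44], [-3.14, 3.14]. Speed limits (rad/s): [1.89, 1.89, 2.39, 2.57, 3.14, 3.14].

### API

Orientations are given as a unit quaternion [x, y, z, w].
In Python, from cell import reach, movel, movej, release, clamp, sleep, inverse_kinematics, capture, camera_info, IKError, sign_off, get_time_s, get_joints, get_qd, get_joint_torque, get_position, get_tool_rot, get_wrist_force, get_wrist_torque, get_gripper_width, get_grasp_force, grip_depth gives the robot as it stands. Calls block until the motion is done:
- reach(position, orientation): joint-space move of the TCP to a pose.
- movel(position, ori=None, rate=150, guard=None): straight line of the TCP; ori=None keeps the orientation; rate is the mean speed in mm/s. With guard (N) it stops when the force on the tool has changed by that much, and returns True; else False.
- movej(angles): joint-space move.
- release() and clamp(effort=None): open the fingers fully, or close them until they stop; effort is the grip in N (None keeps the last).
- sleep(seconds).
- inverse_kinematics(position, orientation): joint angles nearest the present ones, or None.
- capture(name): name is "scene" or "top" or "wrist"; returns (picture, depth): 420x560x3 uint8, blue, green, red; 420x560 float32, mm along the optical axis (not along the pixel's ray), 0 where there is no reading.
- camera_info(name): a dict with "fx", "fy", "cx", "cy" (pixels), "R" (3x3) and "t" (3): a world point X has camera coordinates R X + t. Camera axes: x right, y down, z forward; pixel columns grow to the right and rows downward; lengths in mm; the calibration is good to about 2 mm. A picture is of the moment at which its call begins: read the wrist's pose just before it. camera_info takes no time and is no camera call; for the wrist camera it gives the pose at the moment of the call.
A pose or a line that the arm cannot do raises IKError and nothing moves.
- sign_off(): hands the job in; it is judged then, once.
Readings, each from a call of its own:
- get_time_s(): time.
- get_joints(): joint angles.
- get_qd(): joint speeds.
- get_joint_torque(): joint torques, N m.
- get_position(): TCP position.
- get_tool_rot(): TCP orientation.
- get_wrist_force(): force on the tool from outside, world axes, zero at the start.
- get_wrist_torque(): the same for the moment, N m.
- get_gripper_width(): finger opening in mm.
- get_grasp_force(): force on a finger pad.
Only numpy, scipy, OpenCV 4.12 (cv2) and the standard library are available. Lean on these libraries where they do the work, as an engineer would, in place of code of your own. Each camera call takes 0.05 s, during which the arm holds its last target. There are 200 camera calls.

## Working session

There is one attempt and no reset: what is moved stays moved. The work goes in short steps, each a Python script; the robot and the scene stay as the last script left them, time stands still between calls to the robot, and variables do not carry over. Pictures are saved under pics/ and viewed, at most 10 in all, crops included, and the job is handed in when it is done.

```bash
mkdir -p pics; ls; python3 - <<'E'
from cell import *
import cv2
for n in("scene","top"):
    p,d=capture(n); cv2.imwrite(f"pics/{n}0.png",p)
    c=camera_info(n); print(n,c)
print(get_time_s(),grip_depth,get_tool_rot(),get_wrist_force())
E
```

```text
pics
scene {'fx': 546.8640239627618, 'fy': 546.8640239627618, 'cx': 284.7316575525494, 'cy': 210.9844594770956, 'R': array([[-0.82568719,  0.56396342, -0.0136355 ],
       [ 0.46527387,  0.66713185, -0.58176913],
       [-0.31899984, -0.48670356, -0.81323966]]), 't': array([ 478.64446465, -212.98110353, 1427.96709443])}
top {'fx': 519.0089451324728, 'fy': 519.0089451324728, 'cx': 273.5776465514813, 'cy': 213.38956424928045, 'R': array([[-0.02363649, -0.99968325, -0.00864425],
       [-0.99333791,  0.02446021, -0.11261216],
       [ 0.11278793,  0.00592491, -0.99360142]]), 't': array([  57.21933804,  590.80991738, 1086.57965742])}
0.1 18.700000000000003 [ 9.91574065e-01  1.29540022e-01 -4.84134286e-05 -5.03165082e-04] [-0.23912583 -0.09350419  0.93640685]
```

View pics/top0.png

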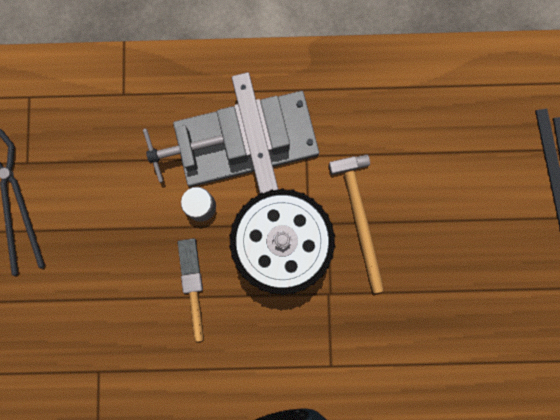

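View pics/scene0.png

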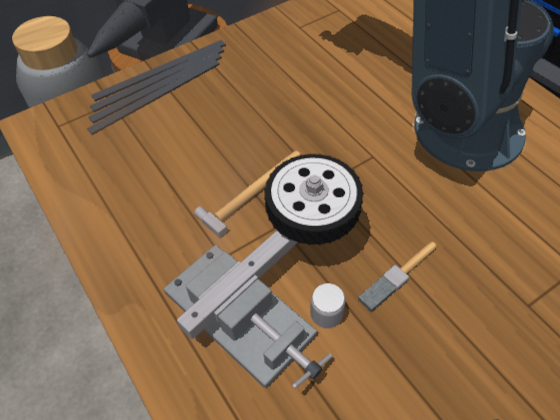

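The top view shows the wheel at about (283,241), with the bar running up to (242,76). Its bolts are near (243,87) and (260,155), and the tin is at (197,203). Next I cast rays and take a closer look with the wrist camera.

```bash
cat > h.py <<'E'
from cell import *
import numpy as np, cv2
from scipy.spatial.transform import Rotation as Ro
def ray(c,uv,z):
    R,t=np.array(c["R"]),np.array(c["t"]); o=-R.T@t
    d=R.T@np.array([(uv[0]-c["cx"])/c["fx"],(uv[1]-c["cy"])/c["fy"],1.])
    return o+d*(z-o[2])/d[2]
def down(yaw):  # tool z down, tool y axis at heading yaw (mod pi)
    y=np.array([np.cos(yaw),np.sin(yaw),0]);z=np.array([0,0,-1.]);x=np.cross(y,z)
    return Ro.from_matrix(np.c_[x,y,z]).as_quat()
def tooly():
    y=Ro.from_quat(get_tool_rot()).as_matrix()[:,1]; return np.arctan2(y[1],y[0])
E
python3 - <<'E'
from h import *
p=cv2.imread("pics/top0.png");c=camera_info("top")
m=((p.min(2)>170)*255).astype('uint8')
cs,_=cv2.findContours(m,cv2.RETR_EXTERNAL,cv2.CHAIN_APPROX_NONE)
for k in sorted(cs,key=cv2.contourArea)[-3:]:
    if len(k)>5:
        e=cv2.fitEllipse(cv2.convexHull(k)); print(e, ray(c,e[0],162),ray(c,e[0],75))
for uv in((283,241),): print(ray(c,uv,190))
a,b=ray(c,(243,87),100),ray(c,(260,155),100);print(a,b,np.degrees(np.arctan2(*(a-b)[1::-1])))
w=ray(c,(283,241),162); print(np.degrees(np.arctan2(*(a-w)[1::-1])))
print(tooly())
# look from above, camera pose in the tool
k=camera_info("wrist");R=np.array(k["R"]);T=Ro.from_quat(get_tool_rot()).as_matrix()
print("cam pos in tool",T.T@(-R.T@k["t"]-get_position()),"\naxes",(T.T@R.T).round(3))
E
```

```text
((195.58070373535156, 201.5088348388672), (28.629154205322266, 29.368764877319336), 50.805641174316406) [604.03948397 191.11277065 162.        ] [616.264955   204.79033299  75.        ]
((254.1237335205078, 130.6094970703125), (19.778392791748047, 165.0728759765625), 165.9867401123047) [740.38623673  76.18464973 162.        ] [764.65874805  79.70763431  75.        ]
((281.8299255371094, 240.87326049804688), (91.14364624023438, 91.2718276977539), 56.644676208496094) [524.5836851   27.76771487 162.        ] [529.78876738  27.01277752  75.        ]
[522.6226939   25.86021197 190.        ]
[851.61479561 100.11381215 100.        ] [705.97297636  67.60951114 100.        ] 12.581076216711082
12.832126488786816
-1.3109861178327582
cam pos in tool [  71.04067598   -0.34145508 -143.64940529] 
axes [[-0.    -0.959 -0.283]
 [ 1.    -0.    -0.   ]
 [-0.    -0.283  0.959]]
```

```bash
python3 - <<'E'
from h import *
for hd in (-90,-60,-30,0,30,60,90):
    q=inverse_kinematics([524,27,300],down(np.radians(hd))); print(hd,None if q is None else np.round(q,2))
reach([524,27,300],down(np.radians(-77.3)))
clamp(40)
k=camera_info("wrist"); p,d=capture("wrist"); cv2.imwrite("pics/w1.png",p)
np.save("w1.npy",d); np.savez("w1k.npz",**k)
print(get_time_s(),get_joints(),get_wrist_force(),get_gripper_width())
E
```

```text
-90 [ 0.05  0.27  0.21  1.51  0.   -3.09]
-60 [0.05 0.27 0.21 1.51 0.   2.67]
-30 [0.05 0.27 0.21 1.51 0.   2.15]
0 [0.05 0.27 0.21 1.51 0.   1.62]
30 [0.05 0.27 0.21 1.51 0.   1.1 ]
60 [0.05 0.27 0.21 1.51 0.   0.58]
90 [0.05 0.27 0.21 1.51 0.   0.05]
3.2333 [5.15074851e-02 2.67518340e-01 2.08757415e-01 1.51200478e+00
 2.57489931e-05 2.97144148e+00] [-0.43803296 -0.65876339 -0.30333071] 0.2990852705367363
```

View pics/w1.png

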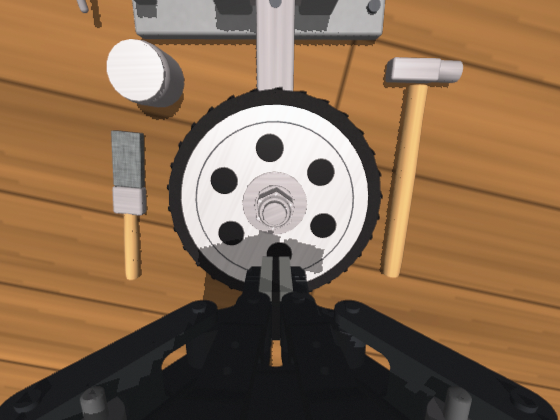

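The wrist view shows the wheel near (275,193) and the hub and nut near (274,205). The bar runs straight up at column 275, so my yaw is right. I get the nut's outline from the depth image.

```bash
python3 - <<'E'
from h import *
k=dict(np.load("w1k.npz"));d=np.load("w1.npy");p=cv2.imread("pics/w1.png")
v,u=np.mgrid[:420,:560]
P=np.stack([(u-k["cx"])/k["fx"]*d,(v-k["cy"])/k["fy"]*d,d],-1)-k["t"]
P=P@k["R"]   # R^T applied
Z=P[...,2]
for lo,hi in((159,164),(164.5,168),(188,194),(186,196),(197,203)):
    m=((Z>lo)&(Z<hi)&(abs(u-275)<105)&(v<245)).astype('uint8')
    q=P[m>0]; print(lo,hi,len(q),q[:,:2].min(0),q[:,:2].max(0),q.mean(0)) if len(q) else None
# black rim/white disc: ellipse fit of white disc top boundary
m=((p.min(2)>150)&(Z>155)&(Z<172)).astype('uint8')
cs,_=cv2.findContours(m,cv2.RETR_EXTERNAL,cv2.CHAIN_APPROX_NONE)
c=max(cs,key=cv2.contourArea)[:,0]; c=c[c[:,1]<215]
X=np.array([ray(k,x,162)[:2] for x in c.astype(float)])
s=np.linalg.lstsq(np.c_[2*X,np.ones(len(X))],(X**2).sum(1),rcond=None)[0]
print("disc",s[:2],np.sqrt(s[2]+s[0]**2+s[1]**2))
nut=p[165:245,235:315]; cv2.imwrite("pics/nut1.png",cv2.resize(nut,(560,560),interpolation=cv2.INTER_CUBIC))
E
```

```text
159 164 15853 [465.03028232 -72.53950322] [627.12070369 129.05932732] [557.13968016  35.52863979 163.15942549]
164.5 168 5618 [468.87273171 -66.66461258] [623.46780589 124.64586456] [541.53561721  32.16779598 165.4913662 ]
188 194 357 [508.75130345  13.06982822] [542.59060927  44.25000595] [528.92517502  29.04523913 192.08037794]
186 196 593 [508.75130345  13.06982822] [542.69085196  44.44719879] [528.79075901  29.32037463 193.0240048 ]
197 203 445 [515.91570395  18.90206969] [535.52857598  38.32931715] [526.47721022  28.80018996 200.805782  ]
disc [548.99384656  33.92757531] 68.23756141499116
```

View pics/nut1.png

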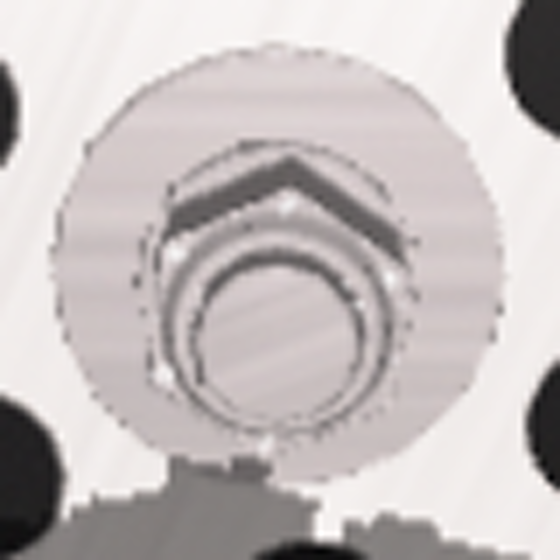

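The crop shows the axle's end at about (275,335). The chamfer's bright spots mark the nut's corners at (178,252), (288,200), (393,277), (163,375) and (265,440). From these I compute the nut's angle, then measure the play on the left edge.

```bash
cat >> h.py <<'E'
C=np.array([525.7,28.6]); YAW=np.radians(12.7); L=np.array([-np.sin(YAW),np.cos(YAW)])
def press(s,fmax=7,z0=168,step=0.25,zmin=155):
    """press at 88 mm on side s (+1 left, -1 right) step by step; returns (z,F) table"""
    xy=C+s*88*L
    movel([*xy,z0],rate=60); sleep(.15)
    f0=np.mean([get_wrist_force()[2] for _ in range(5)]); out=[]; z=z0
    while z>zmin:
        z-=step; movel([*xy,z],rate=25); sleep(.03)
        f=get_wrist_force()[2]-f0; out.append((get_position()[2],f))
        if f>fmax: break
    movel([*xy,190],rate=150)
    return np.array(out)
def show(t):
    print(" ".join(f"{z:.2f}:{f:.1f}" for z,f in t))
E
python3 - <<'E'
from h import *
k=dict(np.load("w1k.npz"))
uv=np.array([(178,252),(288,200),(393,277),(163,375),(265,440)])/7.-.43+[235,165]
X=np.array([ray(k,x,191)[:2] for x in uv]); ce=np.array([ray(k,np.array([275,335])/7-.43+[235,165],200)[:2]])
print("axle",ce)
D=X-C; print(D.round(1),np.degrees(np.arctan2(D[:,1],D[:,0])).round(1),np.hypot(*D.T).round(1))
a=np.arctan2(D[:,1],D[:,0]); print("corner mod60",np.degrees(np.angle(np.exp(6j*a).mean()))/6)
Q=down(np.radians(-77.3)); xy=C+88*L
reach([*xy,190],Q); t0=get_time_s()
t=press(1); show(t); print(t0,get_time_s(),get_wrist_force())
E
```

```text
axle [[526.552639    29.18987071]]
[[  5.9  13.7]
 [ 15.1   2.2]
 [  8.6 -12.2]
 [ -9.6  12.3]
 [-15.   -1.7]] [  66.6    8.4  -54.9  127.8 -173.7] [15.  15.2 15.  15.6 15.1]
corner mod60 6.837837925311182
167.84:-0.8 167.49:0.7 167.24:0.2 167.00:0.4 166.73:0.1 166.51:0.6 166.25:0.1 165.96:-0.4 165.73:-0.6 165.50:0.2 165.22:0.9 164.98:0.0 164.73:1.2 164.47:0.4 164.24:-0.5 163.99:0.2 163.76:0.0 163.49:0.0 163.24:0.4 162.98:0.3 162.73:0.0 162.51:0.5 162.25:-0.0 161.99:0.5 161.74:0.2 161.50:-0.2 161.23:1.6 161.00:0.6 160.77:1.7 160.51:1.2 160.28:1.6 160.01:1.1 159.74:1.9 159.52:2.5 159.26:2.7 158.99:2.8 158.75:3.3 158.54:4.5 158.32:5.3 158.15:5.4 158.00:7.3
8.25 20.9 [-0.60939184 -0.20000201 -1.02497041]
```

The left play is about 3 mm, with the stop near z=159.0. That stepping was too slow, so I press the right side with a guarded move.

```bash
cat >> h.py <<'E'
def gpress(s,g=6.5,zend=156.5):
    xy=C+s*88*L
    movel([*xy,163.5],rate=100); sleep(.1)
    f0=np.mean([(sleep(.01),get_wrist_force()[2])[1] for _ in range(10)])
    hit=movel([*xy,zend],rate=8,guard=g); sleep(.1)
    r=np.array([(sleep(.01),get_position()[2],get_wrist_force()[2]-f0)[1:] for _ in range(15)])
    movel([*xy,185],rate=150)
    return hit,r.mean(0),r[:,1].std()
E
python3 - <<'E'
from h import *
from scipy.optimize import curve_fit
x=[];
s="161.99:0.5 161.74:0.2 161.50:-0.2 161.23:1.6 161.00:0.6 160.77:1.7 160.51:1.2 160.28:1.6 160.01:1.1 159.74:1.9 159.52:2.5 159.26:2.7 158.99:2.8 158.75:3.3 158.54:4.5 158.32:5.3 158.15:5.4 158.00:7.3"
t=np.array([[float(y) for y in a.split(":")] for a in s.split()])
f=lambda z,zc,zk:.5*np.clip(zc-z,0,9)+5*np.clip(zk-z,0,9)
po,cv=curve_fit(f,t[:,0],t[:,1],[162,159]);print("zc,zk",po,np.sqrt(np.diag(cv)))
movel([*(C+88*L),185]) if get_position()[2]<185 else 0
movel([*(C-88*L),215],rate=250)
print(get_time_s()); print(gpress(-1)); print(get_time_s())
E
```

```text
zc,zk [163.30307692 158.88889231] [0.31129658 0.05906437]Traceback (most recent call last):
  File "<stdin>", line 9, in <module>
cell.IKError: the arm cannot follow that straight line within its joint ranges
```

```bash
python3 - <<'E'
from h import *
H=down(np.radians(36.8))
p=get_position(); print(get_time_s(),p,get_joints()[5])
try: movel([p[0],p[1],225],rate=200)
except IKError: 
    q=inverse_kinematics([p[0],p[1],225],down(np.radians(-60))); movej(q)
reach([*(C-88*L),215],H)
print(get_time_s()); print(gpress(-1)); print(get_time_s())
E
```

```text
20.9 [506.59309474 114.19986759 190.01018381] -3.140986301838103
24.5333
(True, array([158.13263633,   5.23950339]), np.float64(0.45031926359001584))
26.6167
```

Both sides match: about 3.3 mm at the tip, or 3.3 to 3.7 mm at 88 mm radius. The turn is therefore about 1.0 rad to the end of the play, plus roughly 0.19. Now I grip the nut and turn it.

```bash
python3 - <<'E'
from h import *
H=down(np.radians(36.8)); N=np.array([526.0,28.8])
release()
reach([*N,225],H)
print(get_time_s())
hit=movel([*N,168],rate=100,guard=15)
print(hit,get_position(),get_wrist_force(),get_time_s())
if not hit:
    clamp(80); print("w",get_gripper_width(),get_grasp_force(),get_wrist_force(),get_wrist_torque(),get_position())
    if 28<get_gripper_width()<33:
        j=np.array(get_joints())
        for a in (.6,1.19):
            q=j.copy(); q[5]+=a; movej(q)
            print(a,get_joints()[5]-j[5],get_gripper_width(),get_wrist_force(),get_wrist_torque(),get_time_s())
        p,d=capture("wrist"); cv2.imwrite("pics/w2.png",p)
E
```

```text
27.875
False [526.21519577  28.49555464 168.33434147] [-0.19892637  0.39232557 -0.04641615] 28.5917
w 28.409405634112797 110.80379887484014 [-5.43038566 -0.49537902 15.83809239] [-0.11160335  1.12391952  0.04620032] [526.28958019  28.83215133 169.17616694]
0.6 0.5968984697961115 28.4089979762252 [-0.08289933  0.54157021  1.41219157] [ 0.06476269  0.21655137 -0.24485083] 29.7833
1.19 1.1859860312353137 28.285721454775143 [ 3.2000665   0.28932668 -1.09797922] [ 0.03835272 -0.34787815 -0.44840918] 30.4
```

```bash
python3 - <<'E'
import cv2
p=cv2.imread("pics/w2.png");cv2.imwrite("pics/w2c.png",p[100:380,100:460])
E
```

```text
(no output)
```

View pics/w2c.png

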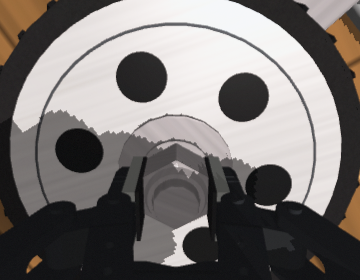

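The fingers sit squarely on the flats and the nut has turned 1.186 rad. Now I let go and prove the wheel on both sides.

```bash
python3 - <<'E'
from h import *
release(); p=get_position()
movel([p[0],p[1],225],rate=150)
H=get_tool_rot(); clamp(40)
reach([*(C+88*L),200],H); print(gpress(1,g=7)); print(get_time_s())
p=get_position(); movel([p[0],p[1],220],rate=200)
reach([*(C-88*L),200],H); print(gpress(-1,g=7)); print(get_time_s())
E
```

```text
(True, array([161.23051749,   6.43347621]), np.float64(0.4883101108846558))
34.5
(True, array([160.71740038,   6.55026189]), np.float64(0.5354912366216794))
37.3167
```

The wheel is firm on both sides: it gives 0.8 to 1.3 mm at 6.5 N, which is only the stop's own stiffness, and the play is gone. The nut is an estimated 0.13 to 0.25 rad past the end of the play. I back off and hand in.

```bash
python3 - <<'E'
from h import *
p=get_position(); movel([p[0],p[1],260],rate=150); sleep(.3)
print(get_time_s(),get_wrist_force()); print(sign_off())
E
```

```text
38.2667 [-0.1421075   0.04715039  0.32660654]
the job is handed in; nothing more can be done
None
```

I rocked the wheel both ways and felt about 3.3 mm of play, then turned the nut 1.19 rad clockwise, about 0.2 rad past the end of the play by estimate (the bearing load isn't measured directly). Presses of about 6.5 N then showed it firm on both sides, and I handed the job in at 38 s.

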